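# Fish the stirring paddle out through the pouring board

### The job

The wooden stirring paddle has fallen into the drip tray and lies under the pouring board, both of its ends caught beneath it. Take hold of it through the opening, slide it under the board until one end is free, tilt it out through the opening that end first without forcing it against the tray, and finish while still holding it still in the gripper with every part of it at least 5 cm above the board. Leave the candles, stamp, spool and bottle beside the tray where they stand.

Things in the scene. Friction and masses are not known exactly. Their poses are not given: they have to be found in the camera images.
- drip_tray: Fixed metal tray 312 x 160 x 51 mm under a light wooden pouring board. Origin: centre of its underside, on the table; x along its length away from the robot, y left, z up. Inside: floor at z = 5 mm, x -150 to 150 mm, y -74 to 74 mm. Board: z = 45 to 51 mm, with one opening x = -55 to 85, y = -60 to 60 mm, so it covers 95 mm of the inside at the near end and 65 mm at the far end.
- opening (a point): Centre of the board's only opening (140 mm along the tray, 120 mm across), at the height of the board's top; axes as the tray's.
- paddle_center (a point): Centre (half-way along and up) of the loose red-brown wooden stirring paddle, 195 mm long, about 80 g, lying flat on the tray's floor roughly along it. x points along it to the handle end (the far end), z up. Handle: bar 20 mm wide (y), 14 mm thick (z), from x = -32 to 97.5 mm. Blade: 34 mm wide, 10 mm thick, x = -97.5 to -45 mm, its underside 2 mm above the handle's.
- handle_end (a point): Middle of the end face of the paddle's handle (97.5 mm from its centre).
- blade_end (a point): Middle of the end face of the paddle's blade (97.5 mm from its centre).
- shell_candle: Bystander: tan scallop-shell candle, 71 x 108 x 58 mm, left of the tray; origin at the centre of its underside.
- cloud_candle: Bystander: cream cloud-shaped candle, 82 x 98 x 56 mm, right of the tray; origin at the centre of its underside.
- stamp: Bystander: brass seal stamp with a dark turned handle, standing, 28 x 28 x 82 mm, right of the tray; origin at the centre of its underside.
- spool: Bystander: spool of wick, 52 mm across, 36 mm high, with a loose end (101 mm over all), right of the tray; origin on its underside.
- bottle: Bystander: amber dropper bottle, 36 x 35 x 105 mm, left of the tray; origin at the centre of its underside.

How it is judged (in metres and radians):
On the way:
1. the paddle leans through the opening: one end above the board, the other still under it (((height (world z) of handle_end above 0.055 m and height (world z) of blade_end below 0.045 m and contact force between the fingers and paddle above 0.3 N) or (height (world z) of blade_end above 0.055 m and height (world z) of handle_end below 0.045 m and contact force between the fingers and paddle above 0.3 N))), for 0.1 s.
At the end, for the whole second after the job is handed in: The gripper holds the paddle still (under 30 mm/s and 0.2 rad/s, fingers pressing it with more than 0.5 N), both of its ends are more than 95 mm above the table (the board's top is at 51 mm), and it does not touch the tray (height (world z) of each of handle_end, blade_end above 0.095 m and contact force between the fingers and paddle above 0.5 N and contact force between paddle and drip_tray below 0.05 N and linear speed of paddle below 0.03 m/s and angular speed of paddle below 0.2 rad/s); the arm keeps its last pose, push and grip.
It fails at once if the paddle is forced against the tray or its board with more than 35 N (contact force between paddle and drip_tray above 35 N).
It fails at once if a bystander is moved by more than 30 mm or knocked over (distance of any of shell_candle, cloud_candle, stamp, spool, bottle from where it was at the start of the episode above 0.03 m or angle between any of shell_candle, cloud_candle, stamp, spool, bottle's own z axis and vertical above 0.4 rad).
It also fails if it takes over 40 s, if anything falls off the work surface, if the arm or the gripper's body presses on something with over 40 N, if the wrist force passes 120 N, or if a joint passes its speed limit or range.

### The arm

A 6-joint arm with a two-finger parallel gripper is mounted at the origin on a cart in front of the work surface, level with it; the furniture and walls round the work are solid. World frame = base frame: x ahead of the robot, y to its left, z up, the work surface at z = 0. Lengths are in mm, angles in rad, forces in N, time in s.
With the tool pointing down it reaches from about 325 to 875 mm from the base axis. Payload 4.4 kg.
Tool frame: the origin (TCP) lies at the very end of the fingers, on their centre line; the grasp point (between the pads) lies arm.pinch_z behind it (arm.pinch_z is the distance from the TCP to the grasp point, in mm); x points along the fingers, y is the direction in which the jaws open and shut, and the axes are right-handed (so a half turn about x gives the same grasp; the last joint's range is limited). The gripper opens to 85 mm and grips with 20 to 120 N. Pads are 22 mm wide; open, the fingers measure 114 mm over their backs; the gripper's body (76 mm by 85 mm) begins 54 mm behind the grasp point. The pads swing forward as they close: fully open they stand 13 mm farther back than shut.
Start: joints at [1.087, 0.207, 1.542, -0, 1.393, -0.15], TCP at [188.4, 543.261, 231.282] pointing down, gripper open.
Joint ranges: [-2.73, 2.73], [-0.86, 2.22], [0.23, 2.46], [-1.11, 4.25], [0.08, 2.63], [-2.82, 2.82]. Speed limits (rad/s): [2.79, 2.79, 3.14, 3.14, 3.14, 3.14].

### API

Orientations are given as a unit quaternion [w, x, y, z].
In Python, from rig import arm gives the robot as it stands.
- The arm moves only by the tool apply_moves, never from a script. Its argument "rows" is a list that holds one entry, the list of rows, each a list of 5 numbers: the shift along the world's x, y, z in cm, then the turn about the world's z in degrees, then the closure, from -1 (fully open) to 1 (shut). A call has 1 to 8 rows; each row is the pose to reach, as a shift and turn from the pose commanded when the call began; what a row does not reach only later rows make up. A row lasts 1/8 s, in which the tool goes at most 62.5 mm and 10.7 degrees, less where a joint would pass 70% of its speed; a pose out of reach is approached as far as the arm can. A call with a gripper value outside its range is refused whole. The fingers move at their own pace and stop on an object; "squeeze" is the grip in N (left out, the last holds). Time passes only in rows, so rows that repeat a pose let the fingers close. It gives the time, the measured TCP pose, the force and the opening at its end, in the units of the state.
- arm.observe(): the state, without advancing time (a new reading comes with each control period).
- arm.camera(name): name is "scene" or "side" or "wrist"; returns a dict with "image" (480x640x3 uint8, red, green, blue), "fovy" (degrees; the focal length in pixels is half the picture's height over the tangent of half this angle, whatever the lens; pixels are square), "cx", "cy" (the principal point, pixels), "extrinsics" (4x4, takes a point from camera to world coordinates); the wrist camera has in their place "T_tool_cam" (4x4, takes a point from camera to tool coordinates, whose origin is the TCP and whose axes are the tool frame's). Camera axes: x right, y down, z forward; pixel columns grow to the right and rows downward; lengths in mm; the calibration is good to about 2 mm. A picture is of the moment at which its call begins: read the wrist's pose just before it. There is no depth.
- arm.job_done(): hands the job in, once; it reports no verdict.
Trained networks look in the newest picture that a camera, given by its name, has taken for a name from the list of things; names that differ only in an ending like _2 or _b are one class to them, and where a whole thing is asked for, a point or a joint stands for the part that bears it (a point fixed in the world has none). Each returns a list of dicts, best first, with "score" (0 to 1); they miss things now and then, are a little off and sometimes report something else, mostly with a low value. They report only what shows in the picture. A call takes as long as a camera call.
- arm.look_for(camera, target): "xyz" ([x, y, z] in mm, in world coordinates, good to about 4 mm: the middle of the surface that is visible of it).
The state is a dict: "clock": time; "joints": joint angles; "dq": joint speeds; "effort": joint torques, N m; "position": TCP position; "ee_rot": TCP orientation; "ft_force": force on the tool from outside, world axes, zero at the start; "wrist_torque": the same for the moment, N m; "width": finger opening in mm.
Only numpy, scipy, OpenCV 4.12 (cv2) and the standard library are available. Lean on these libraries where they do the work, as an engineer would, in place of code of your own. Each camera call takes 0.05 s, during which the arm holds its last target. There are 200 camera calls.

## Working session

There is one attempt and no reset: what is moved stays moved. The work goes in short steps, Python scripts to look and compute and a tool call to move; the robot and the scene stay as the last step left them, time stands still between calls to the robot, and variables do not carry over. Pictures are saved under pics/ and viewed, about 8 in all and at most 12, crops included, and the job is handed in when it is done.

Besides the shell and the picture viewer there is one more tool, called after "Request:" by a JSON object that holds its "fn" and its "kwargs", one argument or row to a line. apply_moves: Moves the arm, as the interface text tells. Its arguments: {"type":"object","properties":{"rows":{"type":"array","items":{"type":"array","items":{"type":"array","items":{"type":"number"}}}},"squeeze":{"type":"number"}},"required":["rows"]}

```bash
ls; mkdir -p pics
python3 - <<'E'
from rig import arm
import cv2
print(arm.pinch_z); print(arm.observe())
for n in("scene","side"):
    c=arm.camera(n); cv2.imwrite(f"pics/{n}0.png",c["image"][:,:,::-1])
    print(n,c["fovy"],c["cx"],c["cy"],c["extrinsics"])
    for t in("drip_tray","paddle_center","handle_end","blade_end","opening","shell_candle","cloud_candle","stamp","spool","bottle"):
        try: print(t,arm.look_for(n,t)[:2])
        except Exception as e: print(t,e)
E
```

```text
pics
18.700000000000003
{'clock': 0.0, 'joints': array([ 1.08645444e+00,  2.07400874e-01,  1.54298309e+00,  1.63640488e-05,
        1.39349191e+00, -1.50503415e-01]), 'dq': array([ 0.00118706, -0.00046362, -0.00065816,  0.00025667,  0.00074952,
       -0.00109995]), 'effort': array([ 6.95195322e-04, -3.83010042e+01, -2.91605669e+01,  6.88966384e-05,
        1.01890118e-02, -1.62856470e-06]), 'position': array([188.0587755 , 542.56768073, 230.12280395]), 'ee_rot': array([ 0.69702093,  0.1167182 ,  0.69753565, -0.11824847]), 'ft_force': array([-0.49949479, -0.3285875 ,  0.95144175]), 'wrist_torque': array([-0.04350335,  0.00162462,  0.09569586]), 'width': 85.473322608013}
scene 57.1542180123393 311.74628177197087 240.61136583198518 [[ 7.94671720e-01 -3.56139183e-01  4.91591029e-01  1.96505792e+02]
 [-6.06678910e-01 -4.38037432e-01  6.63373129e-01 -5.20755210e+02]
 [-2.09178924e-02 -8.25401775e-01 -5.64158090e-01  5.42744160e+02]
 [ 0.00000000e+00  0.00000000e+00  0.00000000e+00  1.00000000e+00]]
drip_tray [{'xyz': [558.0, -33.6, 52.5], 'score': 0.57}]
paddle_center [{'xyz': [601.4, -15
[... 817 characters left out ...]
y [{'xyz': [554.9, -45.3, 43.5], 'score': 0.73}]
paddle_center [{'xyz': [609.0, -14.4, 13.3], 'score': 0.78}]
handle_end [{'xyz': [607.4, -9.8, 18.0], 'score': 0.56}]
blade_end [{'xyz': [608.6, -14.1, 19.7], 'score': 0.64}]
opening [{'xyz': [553.9, -50.6, 41.1], 'score': 0.73}]
shell_candle [{'xyz': [569.9, 152.2, 35.9], 'score': 0.81}, {'xyz': [610.5, -13.5, 14.7], 'score': 0.16}]
cloud_candle [{'xyz': [574.1, -213.4, 28.6], 'score': 0.82}, {'xyz': [554.8, -52.5, 41.2], 'score': 0.61}]
stamp [{'xyz': [664.4, -217.3, 47.0], 'score': 0.74}]
spool [{'xyz': [468.3, -160.6, 25.8], 'score': 0.56}, {'xyz': [666.7, -215.6, 47.2], 'score': 0.38}]
bottle [{'xyz': [725.1, 143.3, 45.4], 'score': 0.95}]
```

View pics/scene0.png

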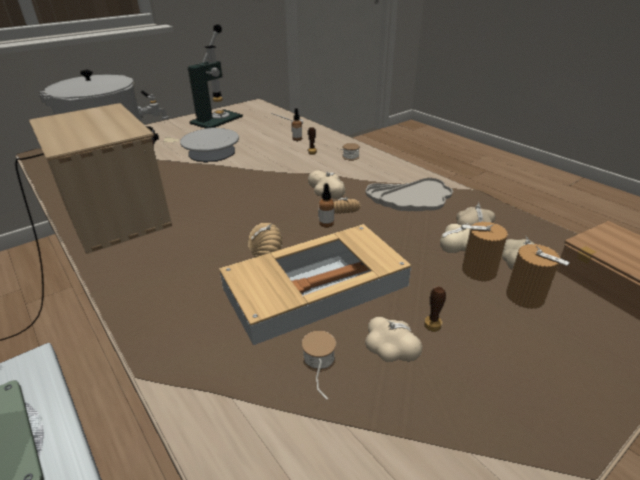

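```bash
cat > h.py <<'E'
from rig import arm
import numpy as np, cv2
from scipy.spatial.transform import Rotation as R
def pose(o):
    q=o["ee_rot"]; T=np.eye(4); T[:3,:3]=R.from_quat([q[1],q[2],q[3],q[0]]).as_matrix(); T[:3,3]=o["position"]; return T
def snap(n,f=None):
    o=arm.observe(); c=arm.camera(n)
    c["E"]=c["extrinsics"] if "extrinsics" in c else pose(o)@np.array(c["T_tool_cam"])
    c["f"]=240/np.tan(np.radians(c["fovy"]/2))
    if f: cv2.imwrite("pics/"+f,c["image"][:,:,::-1])
    return c
def unproj(c,uv,z):
    d=c["E"][:3,:3]@np.array([(uv[0]-c["cx"])/c["f"],(uv[1]-c["cy"])/c["f"],1]); p=c["E"][:3,3]
    return p+d*(z-p[2])/d[2]
def proj(c,p):
    q=np.linalg.inv(c["E"])@np.append(p,1); return q[:2]/q[2]*c["f"]+[c["cx"],c["cy"]]
E
python3 -c "
from h import *
print(pose(arm.observe())); c=arm.camera('wrist'); print(c['T_tool_cam'],c['fovy'],c['cx'],c['cy'])"
```

```text
[[ 5.03242083e-06  3.27663799e-01  9.44794388e-01  1.88417544e+02]
 [ 1.00206825e-05  9.44794388e-01 -3.27663799e-01  5.43268826e+02]
 [-1.00000000e+00  1.11164267e-05  1.47118806e-06  2.31292318e+02]
 [ 0.00000000e+00  0.00000000e+00  0.00000000e+00  1.00000000e+00]]
[[-8.81849634e-04 -3.10624083e-01  9.50532430e-01 -1.41895709e+02]
 [ 9.99999080e-01  7.06080101e-04  1.15848157e-03  4.26762870e-01]
 [-1.03100431e-03  9.50532577e-01  3.10623175e-01 -7.88084101e+01]
 [ 0.00000000e+00  0.00000000e+00  0.00000000e+00  1.00000000e+00]] 62.010958767624714 319.17739690502646 238.5592218586405
```

The scene picture shows the tray at about px (315,275), with the paddle visible through the opening from (300,285) to (365,268). A wooden box stands at (100,170), so I'll check whether it is in the arm's path.

Run:
```python
from h import *
c=snap("scene")
for uv in[(92,250),(170,228),(60,170)]: print("box",unproj(c,uv,0).round())
for uv in[(222,280),(247,333),(409,272),(358,229)]: print("tray top",unproj(c,uv,51).round())
p=arm.observe()["position"]; print((np.array([545,-33,240])-p).round())
```

```text
box [280. 388.   0.]
box [447. 365.   0.]
box [319. 875.   0.]
tray top [428.  60.  51.]
tray top [398. -78.  51.]
tray top [ 699. -130.   51.]
tray top [724.  31.  51.]
[ 357. -576.    9.]
```

Request:
{"fn": "apply_moves", "kwargs": {
  "rows": [
    [[0,-6,1,0,-1],[0,-12,1,0,-1],[0,-18,1,0,-1],[3,-23,1,0,-1],[6,-28,1,0,-1],[9,-33,1,0,-1],[12,-38,1,0,-1],[15,-43,1,0,-1]]
  ]
}}

```text
clock: 2.2
position: [339.2, 111.6, 241.8]
ee_rot: [0.698, 0.118, 0.697, -0.117]
ft_force: [1.7, 1.0, 0.1]
width: 85.2
```

Request:
{"fn": "apply_moves", "kwargs": {
  "rows": [
    [[5,-3,0,3,0],[10,-7,0,6,0],[15,-11,0,10,0],[20,-14.5,0,11,0],[20,-14.5,0,11,0],[20,-14.5,0,11,0]]
  ]
}}

```text
clock: 2.95
position: [537.9, -31.6, 240.8]
ee_rot: [0.705, 0.05, 0.706, -0.05]
ft_force: [0.6, 0.5, -0.2]
width: 42.8
```

Run:
```python
from h import *
o=arm.observe();print(o["clock"],o["position"],o["width"],o["ft_force"])
T=pose(o);print(np.degrees(np.arctan2(T[1,2],T[0,2])))
c=snap("wrist","w1.png")
for t in("drip_tray","paddle_center","handle_end","blade_end","opening"): print(t,arm.look_for("wrist",t)[:2])
```

```text
2.95 [537.8682531  -31.57561142 240.78203478] 42.810804491437274 [ 0.56215572  0.45349602 -0.20869355]
-8.154838909780146
drip_tray [{'xyz': [535.6, -13.5, 50.2], 'score': 0.76}]
paddle_center [{'xyz': [585.3, -9.4, 13.7], 'score': 0.96}]
handle_end [{'xyz': [584.3, -12.2, 12.9], 'score': 0.56}]
blade_end [{'xyz': [584.8, -8.4, 16.1], 'score': 0.63}]
opening [{'xyz': [534.1, -10.6, 47.0], 'score': 0.74}, {'xyz': [586.1, -12.9, 20.5], 'score': 0.25}]
```

View pics/w1.png

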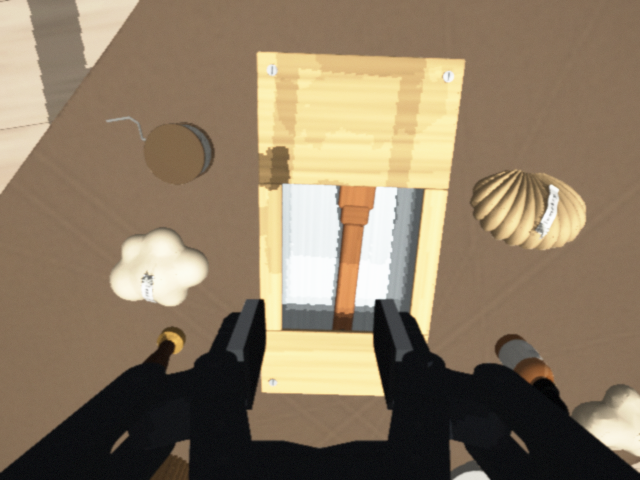

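The wrist view has the robot side at the top. The opening's corners are near (283,184), (424,187) and (280,331). The blade shows at (356,187–222), and the handle runs from (352,228) to (343,331), where it goes under the far board.

Run:
```python
from h import *
c=snap("wrist")
for n,uv in[("nearR",(257,52)),("nearL",(464,59)),("farR",(262,395)),("openNR",(283,184)),("openNL",(425,188)),("openFR",(281,331))]: print(n,unproj(c,uv,51).round(1))
hsv=cv2.cvtColor(c["image"],cv2.COLOR_RGB2HSV)
m=cv2.inRange(hsv,(3,120,50),(12,255,255)); 
cols=m.copy(); cols[:,:300]=0; cols[:,400:]=0; cols[:180]=0; cols[335:]=0
for v in range(184,334,4):
    x=np.flatnonzero(cols[v]); 
    if len(x): print(v,x[0],x[-1],unproj(c,((x[0]+x[-1])/2,v),18).round(1),(unproj(c,(x[-1],v),18)-unproj(c,(x[0],v),18))[1].round(1))
```

```text
nearR [413.5 -60.5  51. ]
nearL [440.3  95.2  51. ]
farR [ 723.9 -114.5   51. ]
openNR [515.9 -57.9  51. ]
openNL [535.9  60.   51. ]
openFR [654.3 -83.2  51. ]
192 339 373 [538.3   4.2  18. ] 31.3
196 339 339 [539.9 -11.9  18. ] 0.0
200 338 372 [545.7   2.4  18. ] 31.5
204 346 366 [549.7   2.9  18. ] 18.6
208 341 362 [552.9  -1.7  18. ] 19.6
212 341 367 [5.571e+02 2.000e-01 1.800e+01] 24.3
216 340 344 [559.4 -11.5  18. ] 3.7
220 366 366 [566.4  10.6  18. ] 0.0
224 343 362 [568.6  -2.5  18. ] 17.9
228 343 357 [572.2  -5.3  18. ] 13.2
232 342 361 [576.4  -4.4  18. ] 18.0
236 342 342 [579.1 -13.9  18. ] 0.0
240 342 360 [584.3  -5.8  18. ] 17.2
244 341 343 [587.2 -14.9  18. ] 1.9
248 341 359 [592.3  -7.7  18. ] 17.3
252 341 341 [595.2 -16.8  18. ] 0.0
256 340 341 [599.3 -17.8  18. ] 1.0
260 340 341 [603.5 -18.3  18. ] 1.0
264 339 340 [607.5 -19.8  18. ] 1.0
272 338 338 [615.8 -22.4  18. ] 0.0
276 338 338 [620.  -22.9  18. ] 0.0
280 337 338 [624.3 -23.9  18. ] 1.0
284 337 337 [628.5 -25.   18. ] 0.0
292 336 336 [637.1 -27.1  18. ] 0.0
300 336 336 [646.  -28.2  18. ] 0.0
304 335 336 [650.4 -29.3  18. ] 1.0
308 334 352 [656.  -22.3  18. ] 18.2
312 334 351 [660.5 -23.3  18. ] 17.3
316 334 350 [665.  -24.4  18. ] 16.3
320 333 350 [669.5 -25.5  18. ] 17.4
324 333 349 [674.1 -26.6  18. ] 16.4
328 334 334 [677.7 -34.3  18. ] 0.0
```

Request:
{"fn": "apply_moves", "kwargs": {
  "rows": [
    [[5,0.6,0,-4.6,0],[10,1.3,0,-4.6,0],[10,1.3,-6,-4.6,0],[10,1.3,-12,-4.6,0],[10,1.3,-17,-4.6,0],[10,1.3,-17,-4.6,0]]
  ]
}}

```text
clock: 4.05
position: [633.5, -17.6, 66.0]
ee_rot: [0.699, 0.078, 0.707, -0.078]
ft_force: [-0.5, 0.3, 0.2]
width: 42.5
```

Run:
```python
from h import *
o=arm.observe();print(o["position"],o["width"],o["ft_force"])
c=snap("wrist","w2.png")
s=snap("side"); im=cv2.resize(s["image"][130:370,180:500],(800,600),interpolation=cv2.INTER_CUBIC); cv2.imwrite("pics/s2.png",im[:,:,::-1])
```

```text
[633.47537375 -17.60349804  66.02052978] 42.46068038608026 [-0.49578759  0.26188591  0.19972427]
```

View pics/w2.png

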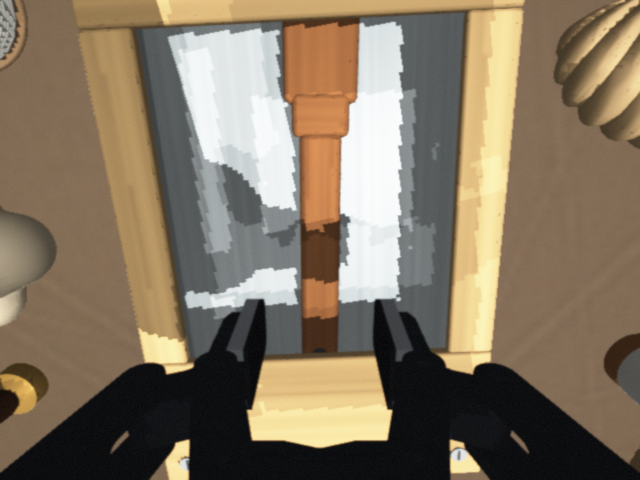

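The paddle (columns 303–340) is centred between the jaws. The blade's shoulder is at row 98 and the handle starts at about row 136. The far edge of the opening, at row 352, is clear of the fingertips.

Run:
```python
from h import *
o=arm.observe();T=pose(o);print(T.round(3))
c=snap("wrist")
for uv,z in[((321,98),17),((321,136),19),((321,330),19),((135,30),51),((180,352),51),((492,352),51)]: print(uv,unproj(c,uv,z).round(1))
```

```text
[[ 2.00000e-03  2.20000e-01  9.76000e-01  6.39185e+02]
 [-0.00000e+00  9.76000e-01 -2.20000e-01 -1.86290e+01]
 [-1.00000e+00  0.00000e+00  2.00000e-03  7.26610e+01]
 [ 0.00000e+00  0.00000e+00  0.00000e+00  1.00000e+00]]
(321, 98) [558.4   1.   17. ]
(321, 136) [575.1  -2.8  19. ]
(321, 330) [677.4 -25.6  19. ]
(135, 30) [521.1 -60.9  51. ]
(180, 352) [655.5 -89.5  51. ]
(492, 352) [688.   55.2  51. ]
```

Request:
{"fn": "apply_moves", "kwargs": {
  "rows": [
    [[0.5,-0.1,-3,0,0],[0.5,-0.1,-5,0,0],[0.5,-0.1,-5.8,0,0.2],[0.5,-0.1,-6.2,0,0.2],[0.5,-0.1,-6.2,0,0.2],[0.5,-0.1,-6.2,0,0.2]]
  ],
  "squeeze": 20
}}

```text
clock: 4.95
position: [644.1, -19.8, 10.1]
ee_rot: [0.703, 0.078, 0.702, -0.078]
ft_force: [-0.1, 0.2, -0.5]
width: 34.3
```

Run:
```python
from h import *
s=snap("scene");o=arm.observe();print(o["position"],o["width"],o["ft_force"])
s=snap("side"); im=cv2.resize(s["image"][130:370,180:500],(800,600),interpolation=cv2.INTER_CUBIC); cv2.imwrite("pics/s2.png",im[:,:,::-1])
```

```text
[644.0292041  -19.83603463  10.09239969] 33.869069491167004 [-0.2977467   1.26357103 -0.34652597]
```

View pics/s2.png

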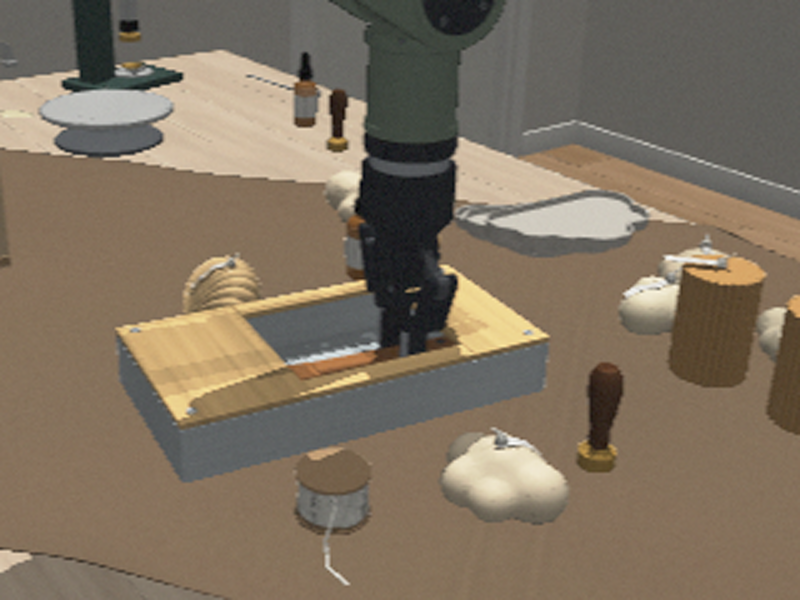

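The fingers are inside the opening around the handle, and the forces are near zero. Next I'll go 2 mm lower and close.

Request:
{"fn": "apply_moves", "kwargs": {
  "rows": [
    [[0,0,-0.2,0,0.4],[0,0,-0.2,0,1],[0,0,-0.2,0,1],[0,0,-0.2,0,1],[0,0,-0.2,0,1],[0,0,-0.2,0,1]]
  ],
  "squeeze": 30
}}

```text
clock: 5.8
position: [643.6, -19.7, 7.4]
ee_rot: [0.703, 0.078, 0.703, -0.078]
ft_force: [1.7, -0.2, -0.1]
width: 18.9
```

Request:
{"fn": "apply_moves", "kwargs": {
  "rows": [
    [[0,0,0.4,0,1],[-1.5,0.3,0.4,0,1],[-3,0.55,0.4,0,1],[-4.5,0.8,0.4,0,1],[-5.5,1,0.4,0,1],[-6.2,1.1,0.4,0,1],[-6.2,1.1,0.4,0,1],[-6.2,1.1,0.4,0,1]]
  ]
}}

```text
clock: 6.8
position: [582.1, -8.9, 11.5]
ee_rot: [0.703, 0.078, 0.702, -0.078]
ft_force: [-0.5, 0.6, -1.0]
width: 19.3
```

Run:
```python
from h import *
o=arm.observe();print(o["position"],o["width"],o["ft_force"])
c=snap("wrist","w3.png")
```

```text
[582.06901315  -8.9174457   11.52397569] 19.265077354309316 [-0.50110596  0.59488055 -1.0372818 ]
```

View pics/w3.png

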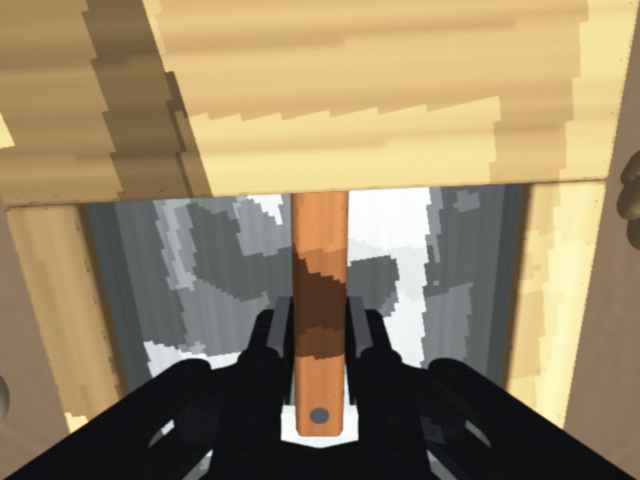

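The paddle slid with the gripper. The handle's end face is now visible at (320,435), with tray floor showing beyond it.

Run:
```python
from h import *
c=snap("wrist")
O=np.array([580.5,-8.6]);a=np.radians(-10);u=np.array([np.cos(a),np.sin(a)]);v=np.array([-u[1],u[0]])
for z in(8,16,24):
    p=unproj(c,(320,435),z); d=p[:2]-O; print(z,p.round(1),d@u,d@v)
p=arm.observe()["position"][:2]-O;print(p@u,p@v)
```

```text
8 [644.  -21.9   8. ] 64.81171347014396 -2.0391397654243892
16 [636.3 -20.2  16. ] 56.9972735482026 -1.7022028482729965
24 [628.7 -18.5  24. ] 49.18283362626125 -1.365265931121602
1.5875328763486851 -0.04418114321237643
```

Request:
{"fn": "apply_moves", "kwargs": {
  "rows": [
    [[0,0,1,0,1],[0,0,2,0,1],[0,0,2.5,0,1],[0,0,3,0,1],[0,0,3.4,0,1],[0,0,3.4,0,1]]
  ],
  "squeeze": 20
}}

```text
clock: 7.65
position: [580.7, -8.5, 45.0]
ee_rot: [0.702, 0.078, 0.703, -0.078]
ft_force: [0.1, 1.3, -3.2]
width: 19.1
```

Run:
```python
from h import *
o=arm.observe();print(o["position"],o["width"],o["ft_force"],o["wrist_torque"])
c=snap("wrist")
s=snap("side"); a=cv2.resize(s["image"][150:350,200:440],(480,400)); 
cv2.imwrite("pics/m4.png",cv2.resize(np.hstack([a,c["image"][80:480,160:480]]),(800,400))[:,:,::-1])
```

```text
[580.6669953   -8.53807492  45.0386085 ] 19.139541885996717 [ 0.08899729  1.30127152 -3.19420014] [ 0.1022095  -0.09642327 -0.0033254 ]
```

View pics/m4.png

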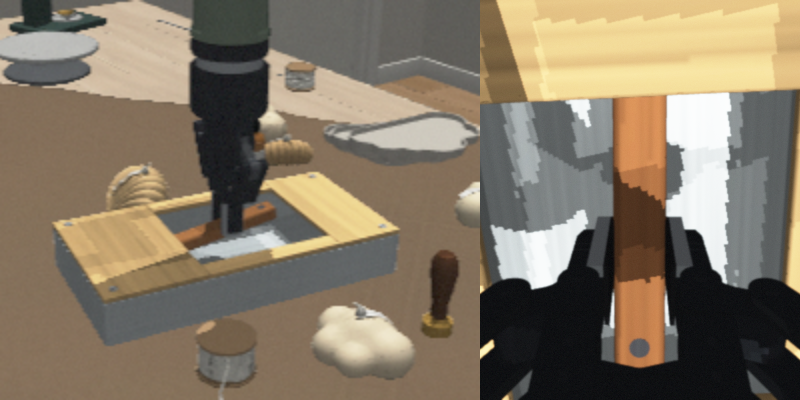

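The handle end is now tilted up through the opening, with the blade still under the near board. The board is pushing back with only about 2.4 N. I'll keep lifting while moving forward.

Request:
{"fn": "apply_moves", "kwargs": {
  "rows": [
    [[0,0,0.4,0,1],[0.5,-0.1,0.8,0,1],[1,-0.2,1.1,0,1],[2,-0.35,1.4,0,1],[3,-0.5,1.7,0,1],[4,-0.7,1.9,0,1],[4,-0.7,1.9,0,1]]
  ]
}}

```text
clock: 8.62
position: [623.3, -16.2, 65.3]
ee_rot: [0.704, 0.078, 0.702, -0.079]
ft_force: [-0.2, -0.5, -0.8]
width: 19.0
```

Run:
```python
from h import *
o=arm.observe();print(o["position"],o["width"],o["ft_force"],o["wrist_torque"])
c=snap("wrist")
s=snap("side"); a=cv2.resize(s["image"][150:350,200:440],(480,400)); 
cv2.imwrite("pics/m5.png",cv2.resize(np.hstack([a,c["image"][80:480,160:480]]),(800,400))[:,:,::-1])
```

```text
[623.2500128  -16.20112333  65.25329683] 19.027005774458814 [-0.24393787 -0.49883531 -0.83000122] [-0.01441108 -0.04246282  0.02540477]
```

View pics/m5.png

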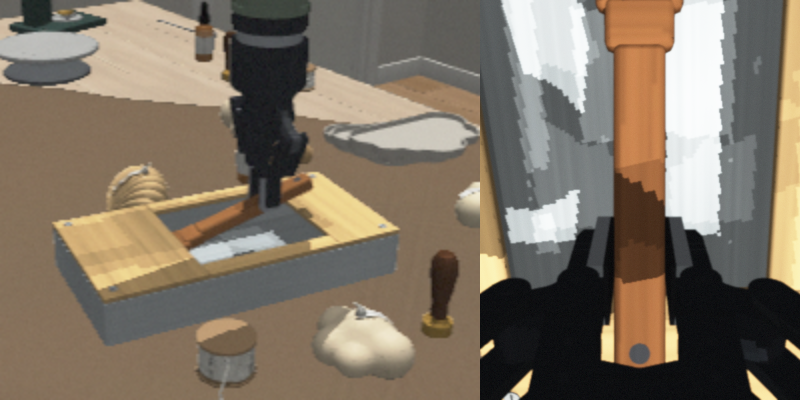

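The paddle leans well through the opening with no residual contact. Next I'll draw it forward to clear the blade, grip harder and lift.

Request:
{"fn": "apply_moves", "kwargs": {
  "rows": [
    [[1.5,-0.25,0.2,0,1],[3,-0.5,0.3,0,1],[4.5,-0.8,0.3,0,1],[6,-1.05,0.3,0,1],[6.4,-1.1,0.3,0,1],[6.4,-1.1,0.3,0,1]]
  ],
  "squeeze": 35
}}

```text
clock: 9.48
position: [684.8, -26.6, 66.9]
ee_rot: [0.702, 0.078, 0.703, -0.078]
ft_force: [0.1, 0.3, -0.7]
width: 18.7
```

Run:
```python
from h import *
o=arm.observe();print(o["position"],o["width"],o["ft_force"],o["wrist_torque"])
c=snap("wrist")
s=snap("side"); a=cv2.resize(s["image"][150:350,200:440],(480,400)); 
cv2.imwrite("pics/m6.png",cv2.resize(np.hstack([a,c["image"][80:480,160:480]]),(800,400))[:,:,::-1])
```

```text
[684.78852247 -26.59081209  66.85684703] 18.725522998134057 [ 0.06717502  0.31242866 -0.6905599 ] [-0.0016203  -0.07076183 -0.0328992 ]
```

View pics/m6.png

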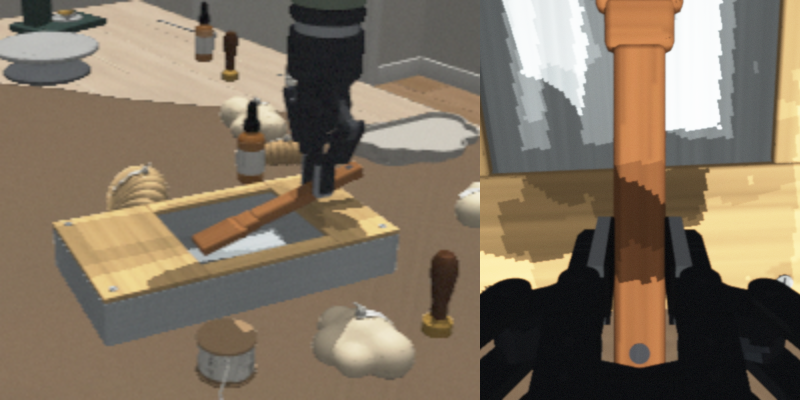

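The blade is fully inside the opening's outline and the far board is clear, so I'll lift straight up.

Request:
{"fn": "apply_moves", "kwargs": {
  "rows": [
    [[0,0,1.5,0,1],[0,0,4,0,1],[0,0,7,0,1],[0,0,10,0,1],[0,0,12.5,0,1],[0,0,14,0,1],[0,0,14,0,1],[0,0,14,0,1]]
  ],
  "squeeze": 40
}}

```text
clock: 10.58
position: [684.6, -26.6, 206.0]
ee_rot: [0.702, 0.078, 0.704, -0.078]
ft_force: [0.4, -0.9, -0.7]
width: 18.7
```

Run:
```python
from h import *
o=arm.observe();print(o["clock"],o["position"],o["width"],o["ft_force"],o["wrist_torque"])
c=snap("wrist")
s=snap("side")
for t in("blade_end","handle_end","shell_candle","cloud_candle","stamp","spool","bottle"): print(t,arm.look_for("side",t)[:1])
a=cv2.resize(s["image"][70:350,180:460],(400,400)); 
cv2.imwrite("pics/m7.png",cv2.resize(np.hstack([a,c["image"][80:480,160:480]]),(800,440))[:,:,::-1])
```

```text
10.575 [684.55033014 -26.60159755 206.00775357] 18.728935806282077 [ 0.3889553  -0.88379317 -0.71264722] [-0.00602558 -0.01752148 -0.03479205]
blade_end [{'xyz': [620.0, -19.8, 191.6], 'score': 0.6}]
handle_end [{'xyz': [620.7, -14.9, 191.1], 'score': 0.77}]
shell_candle [{'xyz': [569.7, 152.7, 37.5], 'score': 0.79}]
cloud_candle [{'xyz': [575.5, -211.1, 28.4], 'score': 0.72}]
stamp [{'xyz': [665.9, -217.6, 46.7], 'score': 0.59}]
spool []
bottle [{'xyz': [726.5, 142.7, 45.5], 'score': 0.88}]
```

View pics/m7.png

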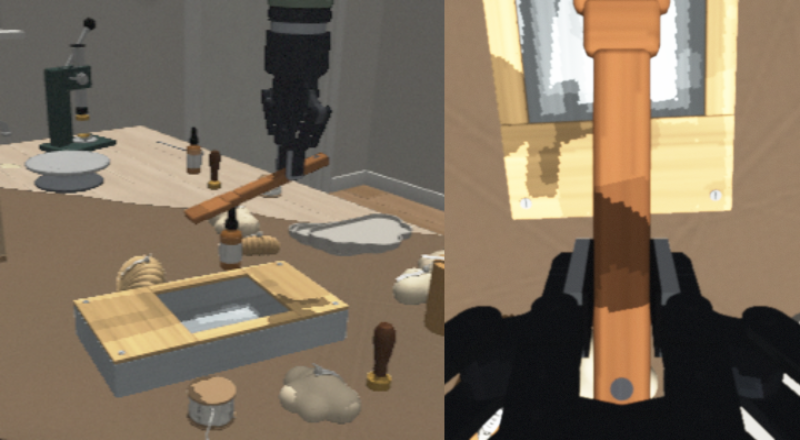

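The paddle is held high with its blade end at about 160–170 mm. I'll settle it briefly, then hand in.

Request:
{"fn": "apply_moves", "kwargs": {
  "rows": [
    [[0,0,0,0,1],[0,0,0,0,1],[0,0,0,0,1],[0,0,0,0,1]]
  ]
}}

```text
clock: 11.52
position: [685.4, -26.7, 207.3]
ee_rot: [0.703, 0.078, 0.703, -0.078]
ft_force: [0.1, -0.2, -0.7]
width: 18.8
```

Run:
```python
from h import *
o=arm.observe();print(o["clock"],o["position"],o["width"],o["ft_force"])
s=snap("scene"); print(arm.look_for("scene","spool")[:1],arm.look_for("scene","paddle_center")[:1])
print(arm.job_done())
```

```text
11.525 [685.39093693 -26.74592732 207.32416511] 18.789061151945898 [ 0.13815772 -0.23195381 -0.67129936]
[{'xyz': [469.2, -160.2, 37.5], 'score': 0.69}] [{'xyz': [614.9, -18.5, 192.9], 'score': 0.7}]
the job is handed in; nothing more can be done
None
```

The paddle is out of the tray. I handed the job in at about 11.5 s with the gripper holding the paddle still above the board; the hand-in gives no verdict.

- **What I did:** I gripped the handle through the opening and slid the paddle about 62 mm toward the robot until the handle end was clear of the far board. I lifted it so it pivoted in the grip and came out handle end first, drew the blade forward from under the near board, then raised it.
- **Contact with the tray:** the highest wrist reading I saw during the tilt was about 3 N, including the paddle's weight. The readings came between moves, so I did not see the force during them.
- **Final checks:** the TCP was at 207 mm with a 40 N grip and an 18.8 mm opening, and the wrist carried only the paddle's weight. I estimate the lowest end, the blade, at about 160 mm above the table.
- **Bystanders:** all five were seen again within about 6 mm of where they started, about the detectors' accuracy.
- **Disagreements:** the side camera missed the spool in the last check, but the scene camera found it in place. The networks gave nearly the same point for both paddle ends, so my end heights come from the tilt seen in the pictures.

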